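# Load a row of fossils into the scan carrier and bed it on the sprung pad

## Robot

A 7-joint arm with a two-finger parallel gripper is mounted at the origin on the work surface. World frame = base frame: x ahead of the robot, y to its left, z up, the work surface at z = 0. Lengths are in mm, angles in rad, forces in N, time in s.
With the tool pointing down it reaches from about 350 to 900 mm from the base axis. Payload 7.2 kg.
Tool frame: the origin (TCP) lies between the finger pads; the fingertips stand 11 mm ahead of it and the grasp point (between the pads) lies 8 mm behind it (tip_reach is the distance from the TCP to the fingertips, in mm); z points along the fingers, y is the line along which they close (so a half turn about z gives the same grasp; the last joint's range is limited). The gripper opens to 85 mm and grips with 20 to 120 N. Pads are 22 mm wide; open, the fingers measure 114 mm over their backs; the gripper's body (76 mm by 85 mm) begins 54 mm behind the grasp point. The pads swing forward as they close: fully open they stand 13 mm farther back than shut.
Start: joints at [-1.199, 0.411, -0.013, 1.596, 0.006, 1.134, -0.082], TCP at [266.108, 565.522, 242.297] pointing down, gripper open.
Joint ranges: [-2.95, 2.95], [-0.29, 1.99], [-1.47, 1.44], [0.14, 2.54], [-1.03, 4.17], [0.13, 1.85], [-2.86, 2.86]. Speed limits (rad/s): [2.39, 2.39, 3.01, 3.01, 3.14, 3.14, 3.14].

## Interface

Orientations are given as a rotation vector (axis times angle).
In Python, from plant import * gives the robot as it stands. The module is installed in compiled form; this text tells all that it offers.
- The arm moves only by the tool move_arm, never from a script. Its argument "deltas" is a list of rows, each an object of numbers: "tx", "ty", "tz": the shift along the tool's x, y, z in m; "rx", "ry", "rz": the turn, a rotation vector about the tool's x, y, z in rad; "fingers": the opening, from 0 (shut) to 1 (fully open). A call has exactly 10 rows; each row shifts and turns the commanded pose from where the row before left it, along the tool's axes as they then stand; what a row does not reach is not made up. A row lasts 1/8 s, in which the tool goes at most 62.5 mm and 10.7 degrees, less where a joint would pass 70% of its speed; a pose out of reach is approached as far as the arm can. A call with a gripper value outside its range is refused whole. The fingers move at their own pace and stop on an object; "squeeze" is the grip in N (left out, the last holds). Time passes only in rows, so rows that do not move let the fingers close, or fill a call up. It gives the time, the measured TCP pose, the force, the opening and the grip force at its end, in the units of the state.
- get_state(): the state, without advancing time (a new reading comes with each control period).
- grab_frame(name): name is "scene" or "top" or "wrist"; returns a dict with "image" (400x640x3 uint8, blue, green, red), "intrinsics" (3x3 intrinsics, pixels), "R" (3x3) and "t" (3): a world point X has camera coordinates R X + t. Camera axes: x right, y down, z forward; pixel columns grow to the right and rows downward; lengths in mm; the calibration is good to about 2 mm. The wrist camera is an equidistant fisheye: a pixel r from the principal point sees the ray r / f radians off the axis. A picture is of the moment at which its call begins. There is no depth.
- sign_off(): hands the job in; it is judged then, once.
The state is a dict: "time_s": time; "q": joint angles; "dq": joint speeds; "tau": joint torques, N m; "eef_pos": TCP position; "orientation": TCP orientation; "ft_force": force on the tool from outside, world axes, zero at the start; "ft_torque": the same for the moment, N m; "width": opening from 0.0 (shut) to 1.0 (fully open); "grasp_force": force on a finger pad.
Only numpy, scipy, OpenCV 4.12 (cv2) and the standard library are available. Lean on these libraries where they do the work, as an engineer would, in place of code of your own. Each camera call takes 0.05 s, during which the arm holds its last target. There are 200 camera calls.

## Task

Load the scan carrier: lay the black crinoid stem in its channel first, on the hood side, then the amber block behind it, then the white plaster jacket at the mouth end, each flat and lengthwise, and let go of each. Then, with closed fingers behind the jacket, push the whole row along under the hood until you feel the stem squeeze the sprung pad hidden in there, and press on, gently, until its spring has given by about half its travel; hold a moment, never ramming it solid, then draw back. Leave the row closed up end to end and bearing on the pad, and do not shift the dish, the green pot or the tweezers.

Things in the scene. Friction and masses are not known exactly. Their poses are not given: they have to be found in the camera images.
- carrier: Scan carrier fixed to the counter: open channel with a green floor and blue rails, 450 long (its y axis), 74 wide outside, 58 between its two side rails. Floor 6 thick, rails 8 thick, their tops 20 above the counter. Origin on the counter under the channel's middle; z up. The -y end is covered by a blue hood, the +y end (mouth) is open, with no end wall.
- channel (a point): Middle of the channel's floor surface, 6 above the carrier's origin; same axes: x across, y along the channel towards the open mouth. The open part to load runs from y = -90 to y = +225.
- hood: Blue sheet hood fixed over the -y end of the channel, from y = -90 to -229; top 72 above the counter, 88 wide, clear height under it 62 above the channel floor. It has the carrier's origin and axes.
- hood_front (a point): Middle of the hood's top front edge (yellow strip). Inside the hood, out of sight, a clamped end stop carries a black rubber pad facing the mouth on a coil spring: 2 N to begin to move, 0.4 N more per mm, 20 mm travel (10 N), then solid. The stop is left at a different place each time: the untouched pad face lies anywhere from 30 to 90 behind this edge.
- stem: Dull black crinoid stem section, ribbed, 80 long (its y axis), 48 wide, 49 high, about 0.34 kg, with a flat strip underneath so that it does not roll. Origin: centre of its underside. Either end may lead.
- amber: Amber-coloured resin block 70 long (y), 48 wide (x), 46 high, about 0.19 kg. Origin: centre of its underside.
- jacket: Off-white plaster jacket with a brown fossil in its top, 90 long (y), 50 wide (x), 44 high, about 0.24 kg. Origin: centre of its underside.
- dish: Bystander: white ceramic dish, 60 across, 22 high, loose. Origin: centre of its underside.
- pot: Bystander: closed green sample pot, 52 across, 34 high, loose. Origin: centre of its underside.
- tweezers: Bystander: brass tweezers 160 long (y), 7 thick, lying loose beyond the carrier. Origin: underside, middle.
Things that resemble listed ones, but are neither listed nor needed, are in the scene too. What is meant by the amber is not purple, and is the larger of those in its own colour. Of the things that look like the jacket, the smaller one is meant.

How it is judged:
By the outcome, as a careful person would: the job done as asked, in the order asked, and still so for the second after the job is handed in, with the robot touching nothing.
It also fails if it takes over 72 s, if anything falls off the work surface, if the arm or the gripper's body presses on something with over 40 N, if the wrist force passes 120 N, or if a joint passes its speed limit or range.

## Working session

There is one attempt and no reset: what is moved stays moved. The work goes in short steps, Python scripts to look and compute and a tool call to move; the robot and the scene stay as the last step left them, time stands still between calls to the robot, and variables do not carry over. Pictures are saved under pics/ and viewed, at most 10 in all, crops included, and the job is handed in when it is done.

Besides the shell and the picture viewer there is one more tool, called after "Call:" by a JSON object that holds its "method" and its "body", one argument or row to a line. move_arm: Moves the arm, as the interface text tells. Its arguments: {"type":"object","properties":{"deltas":{"type":"array"},"squeeze":{"type":"number"}},"required":["deltas"]}

```bash
mkdir -p pics; python3 - <<'E'
from plant import *
import cv2,numpy as np,pickle
s=get_state();print({k:np.round(v,3) for k,v in s.items()})
for n in["scene","top","wrist"]:
    f=grab_frame(n);pickle.dump(f,open(n+".pkl","wb"));cv2.imwrite(f"pics/{n}0.png",f["image"])
    print(n,f["intrinsics"],f["R"],f["t"])
E
```

```text
{'time_s': np.float64(0.0), 'q': array([-1.199,  0.412, -0.013,  1.597,  0.006,  1.134, -0.082]), 'dq': array([-0.   ,  0.   ,  0.001,  0.002, -0.001, -0.   , -0.   ]), 'tau': array([-0.0000e+00, -6.0062e+01,  6.8200e-01, -2.9942e+01,  1.4000e-02,
        1.1000e-02, -0.0000e+00]), 'eef_pos': array([265.891, 565.059, 241.426]), 'orientation': array([-6.850e-01, -3.066e+00,  3.000e-03]), 'ft_force': array([-0.136, -0.611,  0.343]), 'ft_torque': array([ 0.025, -0.025, -0.008]), 'grasp_force': np.float64(0.0), 'width': np.float64(0.999)}
scene [[497.61102529   0.         321.76327955]
 [  0.         497.61102529 195.3720871 ]
 [  0.           0.           1.        ]] [[-0.57143204  0.82064345 -0.00312311]
 [ 0.7074045   0.49064506 -0.50876939]
 [-0.41598593 -0.29293643 -0.86089718]] [ 306.05262096 -364.80343471 1488.37414542]
top [[430.01801398   0.         322.59498676]
 [  0.         430.01801398 198.88477674]
 [  0.           0.           1.        ]] [[-0.01258456 -0.99985094  0.01182034]
 [-0.99242094  0.01104416 -0.12238752]
 [ 0.12223873 -0.01327095 -0.992412  ]] [  24.85288191  544.20934563 1073.4091815 ]
wrist [[309.70691629   0.         319.942975  ]
 [  0.         309.70691629 194.50595164]
 [  0.           0.           1.        ]] [[ 0.4247986   0.90528648 -0.00159092]
 [ 0.86511635 -0.40543013  0.29529665]
 [ 0.26668306 -0.12681794 -0.95540429]] [-623.92204427  -38.19305987  379.12770481]
```

View pics/top0.png

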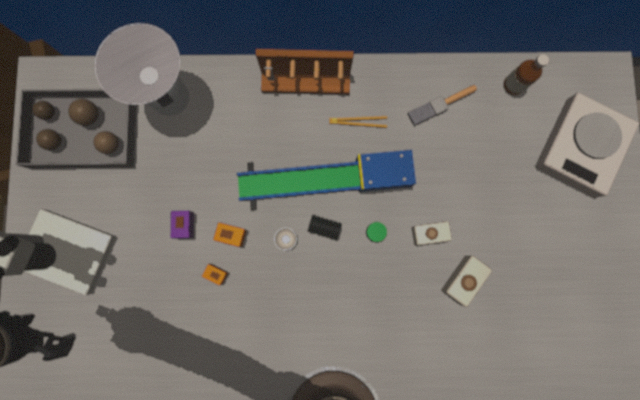

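View pics/scene0.png

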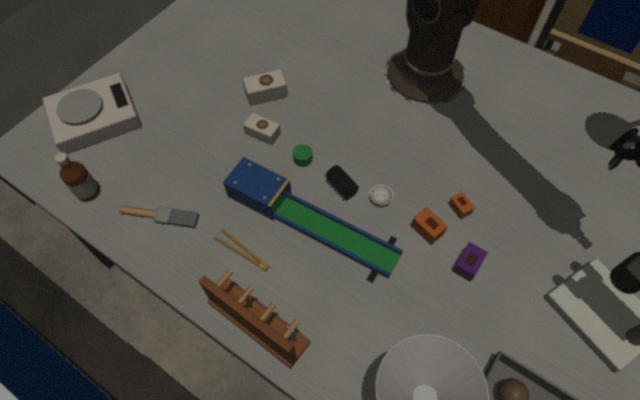

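The top view shows three blocks at the left: the larger orange (230,235), a smaller orange (215,274) and a purple one (181,224). There are two plaster jackets: the smaller at (432,233) and a larger at (468,281). The only black stem is at (325,227). The dish is at (286,239), the pot at (376,232) and the tweezers at (360,122). The carrier runs from its mouth at (240,186) to the hood at (387,170).
By the description I choose the amber at (230,235), the jacket at (432,233) and the stem at (325,227). Next I'll check these in a close crop and measure them.

```bash
cat > h.py <<'E'
import cv2,numpy as np,pickle
from scipy.spatial.transform import Rotation as Ro
def ray(f,uv,fish=False):
    K=f["intrinsics"];p=(np.atleast_2d(uv)-K[:2,2])/K[0,0]
    if fish:
        r=np.linalg.norm(p,axis=1,keepdims=True)+1e-9
        d=np.hstack([p/r*np.sin(r),np.cos(r)])
    else: d=np.hstack([p,np.ones((len(p),1))])
    return -f["R"].T@f["t"],d@f["R"]
def cast(f,uv,z,fish=False):
    c,d=ray(f,uv,fish);return (c+d*((z-c[2])/d[:,2])[:,None])[:,:2]
def proj(f,X,fish=False):
    c=np.atleast_2d(X)@f["R"].T+f["t"];K=f["intrinsics"]
    if fish:
        r=np.linalg.norm(c[:,:2],axis=1,keepdims=True);p=c[:,:2]/r*np.arctan2(r,c[:,2:])
    else:p=c[:,:2]/c[:,2:]
    return p*K[0,0]+K[:2,2]
def blob(m,near):
    cs,_=cv2.findContours(m.astype(np.uint8),cv2.RETR_EXTERNAL,cv2.CHAIN_APPROX_NONE)
    cs=[c for c in cs if cv2.contourArea(c)>25]
    return min(cs,key=lambda c:np.linalg.norm(c[:,0].mean(0)-near))
def rect(xy):
    (c,(w,h),a)=cv2.minAreaRect(xy.astype(np.float32))
    if w>h: w,h,a=h,w,a-90
    return np.round(c,1),round(w,1),round(h,1),round((a+90)%180-90,1) # a: long-axis angle from +y
E
python3 - <<'E'
from h import *
f=pickle.load(open("top.pkl","rb"));im=f["image"];hsv=cv2.cvtColor(im,cv2.COLOR_BGR2HSV)
cv2.imwrite("pics/crop.png",cv2.resize(im[160:310,160:500],None,fx=2.3,fy=2.3,interpolation=cv2.INTER_CUBIC))
H,S,V=[hsv[...,i].astype(int) for i in range(3)]
for n,p in dict(amber=(230,232),stem=(325,227),jacket=(424,233),dish=(286,239),pot=(376,232),floor=(300,182),hood=(387,165),counter=(350,260)).items(): print(n,hsv[p[1],p[0]])
M=dict(amber=((H<22)&(S>150)&(V>90),(230,235),46),stem=(V<45,(325,227),40),floor=((H>45)&(H<80)&(S>120),(300,182),6),pot=((H>45)&(H<80)&(S>100),(376,232),34),
 hood=((H>100)&(H<125)&(S>100),(387,168),72),jacket=((S<75)&(V>125),(432,233),44),dish=((V>125)&(S<75),(286,239),22))
for n,(m,p,z) in M.items():
    c=blob(m,p)[:,0]; print(n,rect(cast(f,c,z)))
E
```

```text
amber [ 12 154 111]
stem [170  16  48]
jacket [ 26  21 167]
dish [114   7 182]
pot [ 66 155 140]
floor [ 66 152 143]
hood [108 167 122]
counter [ 16  27 143]
amber (array([455.8, 255. ]), 44.1, 69.4, -14.7)
stem (array([462.1,  17.5]), 19.2, 72.1, -19.1)
floor (array([597.7,  79.6]), 56.3, 318.2, 4.8)
pot (array([ 457.8, -116.8]), 46.0, 46.0, -1.4)
hood (array([ 611.7, -146.1]), 89.8, 126.4, 4.6)
jacket (array([533.8,   4.5]), 953.6, 1629.7, -0.9)
dish (array([536.3,   3.9]), 972.9, 1662.7, -0.9)
```

View pics/crop.png

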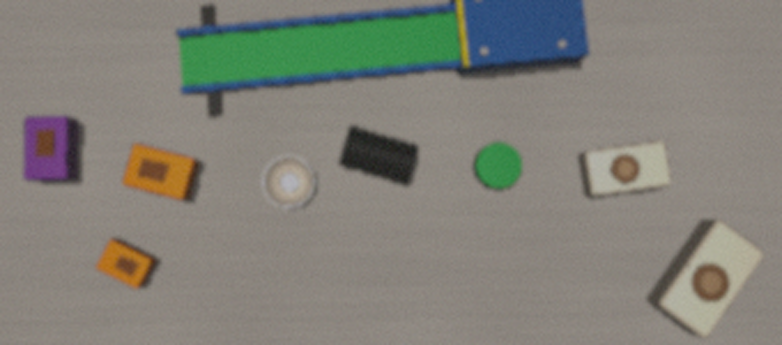

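The crop confirms the choices: the larger amber is at crop (160,170), the stem at (380,155) and the smaller jacket at (625,168). The carrier and hood are clear. Now I'll improve the measurements and work out the first move.

```bash
cat >> h.py <<'E'
def plan(s,x,y,z,yaw):
    """tool-frame turn about z (deg) and shift (mm) in present axes, and shift after the turn"""
    R=Ro.from_rotvec(s["orientation"]).as_matrix()
    ty=np.degrees(np.arctan2(R[1,1],R[0,1]))   # tool y heading in world
    d=((yaw-ty)+90)%180-90                      # want tool y along object's x axis
    # remaining tilt
    D=np.array([x,y,z])-s["eef_pos"]
    R2=Ro.from_euler("z",d,degrees=True).as_matrix()@R
    print("rz",round(-d,1),round(-np.radians(d),3),"shift now",np.round(R.T@D,1),"after turn",np.round(R2.T@D,1),"tilt",np.round(R[:2,2],3),"q7",np.round(s["q"][6],2))
E
python3 - <<'E'
from h import *
from plant import get_state
f=pickle.load(open("top.pkl","rb"));im=f["image"];hsv=cv2.cvtColor(im,cv2.COLOR_BGR2HSV)
H,S,V=[hsv[...,i].astype(int) for i in range(3)]
c=lambda m,p,z:print(rect(cast(f,blob(m,p)[:,0],z)))
for t in (55,70,85): c(V<t,(325,227),40)
for t in (150,160): c((S<60)&(V>t),(432,233),44)
for t in (150,160): c((S<60)&(V>t),(286,239),22)
m=(H>18)&(H<35)&(S>130)&(V>120);m[:,:340]=0;m[:150]=0;m[200:]=0
b=blob(m,(360,175))[:,0];print("strip",rect(cast(f,b,72)),b.min(0),b.max(0))
print("cam",ray(f,(0,0))[0])
s=get_state();plan(s,462,17,230,-17);plan(s,500,40,230,-17)
E
```

```text
(array([471.3,  14.6]), 40.1, 75.6, -17.4)
(array([470.7,  14.1]), 42.5, 78.3, -17.1)
(array([471. ,  14.1]), 44.7, 80.0, -17.1)
(array([ 454.8, -260.3]), 48.0, 88.4, 7.3)
(array([ 454.1, -259.5]), 44.8, 85.1, 7.3)
(array([442.7, 113.4]), 41.4, 43.0, -61.0)
(array([443.2, 113.5]), 35.8, 36.0, -0.7)
strip (array([609.3, -76.1]), 5.3, 81.9, -85.1) [358 155] [362 187]
cam [ 409.18533419   33.08400022 1131.57481403]
rz 81.8 1.428 shift now [-410.8 -412.6   12.2] after turn [-466.9  347.8   11.3] tilt [-0.    -0.001] q7 -0.08
rz 81.8 1.428 shift now [-435.3 -375.6   12.1] after turn [-433.8  377.4   11.2] tilt [-0.    -0.001] q7 -0.08
```

```bash
cat >> h.py <<'E'
def arc(s,x,y,z,yaw,n):
    R=Ro.from_rotvec(s["orientation"]).as_matrix()
    ty=np.degrees(np.arctan2(R[1,1],R[0,1])); d=((yaw-ty)+90)%180-90
    th=-np.radians(d)/n; D=R.T@(np.array([x,y,z])-s["eef_pos"])
    v=complex(D[0],D[1])/sum(np.exp(1j*k*th) for k in range(n))
    P=np.cumsum([v*np.exp(1j*k*th) for k in range(n)])
    m=s["eef_pos"]+R@[P[n//2-1].real,P[n//2-1].imag,0]
    print(f"{n} rows: tx {v.real/1e3:.4f} ty {v.imag/1e3:.4f} tz {D[2]/n/1e3:.4f} rz {th:.4f} | mid",np.round(m),"speed",round(abs(v),1))
E
python3 - <<'E'
from h import *
from plant import get_state
s=get_state();arc(s,471,14,200,-17,12)
E
```

```text
12 rows: tx -0.0530 ty -0.0064 tz 0.0035 rz 0.1190 | mid [471. 328. 242.] speed 53.4
```

Outward arc, no obstacles at that height.

Call:
{"method": "move_arm", "body": {
  "deltas": [
    {"tx":-0.053,"ty":-0.0064,"tz":0.0035,"rz":0.119,"fingers":1},
    {"tx":-0.053,"ty":-0.0064,"tz":0.0035,"rz":0.119,"fingers":1},
    {"tx":-0.053,"ty":-0.0064,"tz":0.0035,"rz":0.119,"fingers":1},
    {"tx":-0.053,"ty":-0.0064,"tz":0.0035,"rz":0.119,"fingers":1},
    {"tx":-0.053,"ty":-0.0064,"tz":0.0035,"rz":0.119,"fingers":1},
    {"tx":-0.053,"ty":-0.0064,"tz":0.0035,"rz":0.119,"fingers":1},
    {"tx":-0.053,"ty":-0.0064,"tz":0.0035,"rz":0.119,"fingers":1},
    {"tx":-0.053,"ty":-0.0064,"tz":0.0035,"rz":0.119,"fingers":1},
    {"tx":-0.053,"ty":-0.0064,"tz":0.0035,"rz":0.119,"fingers":1},
    {"tx":-0.053,"ty":-0.0064,"tz":0.0035,"rz":0.119,"fingers":1}
  ],
  "squeeze": 30
}}

```text
invalid input at $.deltas[0]: expected keys tx, ty, tz, rx, ry, rz, fingers
```

```bash
python3 - <<'E'
from h import *
from plant import get_state,grab_frame
f=grab_frame("wrist");pickle.dump(f,open("w1.pkl","wb"));cv2.imwrite("pics/w1.png",f["image"])
s=get_state();print(s["eef_pos"],s["orientation"],s["dq"]);plan(s,471,14,200,-17)
for n,p in dict(stem=(471,14,40),pot=(458,-117,34),mouth=(584,236,6),hoodf=(609,-76,72)).items(): print(n,proj(f,p,True))
E
```

```text
[265.99345089 565.28480144 241.77994252] [-6.85185256e-01 -3.06579346e+00  1.44469490e-03] [-0.00109899 -0.00188471  0.00132065 -0.00188923  0.00031562  0.00065228
 -0.00165806]
rz 81.8 1.428 shift now [-420.2 -411.5   42.2] after turn [-467.3  357.3   41.5] tilt [-0.    -0.001] q7 -0.08
stem [[119.70048937 377.25832448]]
pot [[ 87.24532962 375.08256837]]
mouth [[235.45838051 388.70136942]]
hoodf [[133.18838201 427.06318621]]
```

View pics/w1.png

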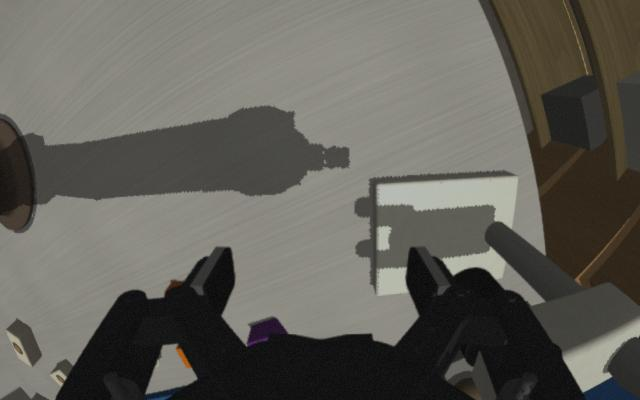

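The wrist view, taken before any motion, shows the finger tips at (225,255) and (418,255), with the tray and scale at the right. The move was refused because every key must be given.

Call:
{"method": "move_arm", "body": {
  "deltas": [
    {"tx":-0.053,"ty":-0.0064,"tz":0.0035,"rx":0,"ry":0,"rz":0.119,"fingers":1},
    {"tx":-0.053,"ty":-0.0064,"tz":0.0035,"rx":0,"ry":0,"rz":0.119,"fingers":1},
    {"tx":-0.053,"ty":-0.0064,"tz":0.0035,"rx":0,"ry":0,"rz":0.119,"fingers":1},
    {"tx":-0.053,"ty":-0.0064,"tz":0.0035,"rx":0,"ry":0,"rz":0.119,"fingers":1},
    {"tx":-0.053,"ty":-0.0064,"tz":0.0035,"rx":0,"ry":0,"rz":0.119,"fingers":1},
    {"tx":-0.053,"ty":-0.0064,"tz":0.0035,"rx":0,"ry":0,"rz":0.119,"fingers":1},
    {"tx":-0.053,"ty":-0.0064,"tz":0.0035,"rx":0,"ry":0,"rz":0.119,"fingers":1},
    {"tx":-0.053,"ty":-0.0064,"tz":0.0035,"rx":0,"ry":0,"rz":0.119,"fingers":1},
    {"tx":-0.053,"ty":-0.0064,"tz":0.0035,"rx":0,"ry":0,"rz":0.119,"fingers":1},
    {"tx":-0.053,"ty":-0.0064,"tz":0.0035,"rx":0,"ry":0,"rz":0.119,"fingers":1}
  ],
  "squeeze": 30
}}

```text
time_s: 1.45
eef_pos: [496.5, 116.2, 207.2]
orientation: [2.29, 2.15, 0.0]
ft_force: [0.7, -0.5, 0.5]
width: 0.999
grasp_force: 0.0
```

```bash
python3 - <<'E'
from h import *
from plant import get_state,grab_frame
f=grab_frame("wrist");pickle.dump(f,open("w1.pkl","wb"));cv2.imwrite("pics/w1.png",f["image"])
s=get_state();print(s["eef_pos"],s["orientation"],s["dq"]);plan(s,471,14,200,-17)
for n,p in dict(stem=(471,14,40),pot=(458,-117,34),mouth=(584,236,6),hoodf=(609,-76,72)).items(): print(n,proj(f,p,True))
E
```

```text
[495.59791079 108.06233508 206.89046285] [ 2.30364274  2.13333771 -0.00498647] [-0.02234877  0.01396222 -0.02299041 -0.03793734  0.01870072  0.02454905
  0.0260984 ]
rz 12.6 0.22 shift now [-95.6 -17.3   7.2] after turn [-97.1   4.    7.2] tilt [-0.001 -0.004] q7 -0.27
stem [[303.36931913 269.10031773]]
pot [[302.66958634 348.09118705]]
mouth [[395.21243449  58.4226384 ]]
hoodf [[423.98027549 336.07584475]]
```

View pics/w1.png

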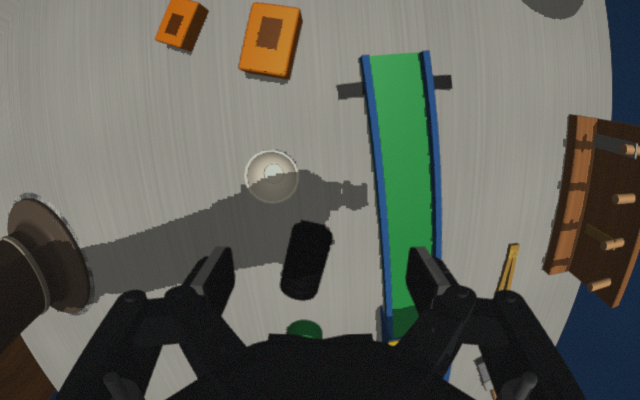

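The wrist view shows the stem at (307,260), dish (271,177), amber (270,40) and carrier mouth (395,57). The hood strip is at (395,343) and the pot at (303,330). I'll refine the stem and carrier from this.

```bash
python3 - <<'E'
from h import *
from plant import get_state
f=pickle.load(open("w1.pkl","rb"));im=f["image"];hsv=cv2.cvtColor(im,cv2.COLOR_BGR2HSV)
H,S,V=[hsv[...,i].astype(int) for i in range(3)]
print("cam",ray(f,(0,0),True)[0])
g=(H>45)&(H<80)&(S>100)
L=[];Rr=[]
for r in range(70,235,5):
    c=np.where(g[r,340:450])[0]+340; L.append((c.min()-.5,r)); Rr.append((c.max()+.5,r))
l=cast(f,L,20,True);q=cast(f,Rr,6,True)
pl=np.polyfit(l[:,1],l[:,0],1);pr=np.polyfit(q[:,1],q[:,0],1)
print("left yaw",np.degrees(np.arctan(-pl[0])),"right",np.degrees(np.arctan(-pr[0])),"x at y=10:",np.polyval(pl,10),np.polyval(pr,10),"res",np.std(l[:,0]-np.polyval(pl,l[:,1])),np.std(q[:,0]-np.polyval(pr,q[:,1])))
cc=np.where(g[:, 380:415].any(1))[0];print("mouth", cast(f,[(397,cc.min()-.5)],6,True))
print("stem mid",cast(f,[(306,261)],35,True),"ends",cast(f,[(317,225),(295.5,296)],[0,0] and 25 or 25,True))
v=V.copy();b=blob(V<22,(306,260))[:,0];print(b.min(0),b.max(0))
print("dish",cast(f,[(271,177)],15,True),"amber",cast(f,[(271,40)],30,True))
t=pickle.load(open("top.pkl","rb"));
# hood strip front edge & mouth from top view
print("strip x",cast(t,[(357.5,155),(357.5,187)],72),"mouth",cast(t,[(238,174),(240,199)],15))
E
```

```text
cam [500.11839017 191.32947398 338.1633612 ]
left yaw 4.860638213895002 right 4.880685098900668 x at y=10: 572.3841338679005 630.6953505281326 res 0.34290807092645725 0.44958098778551775
mouth [[586.40976341 242.64422772]]
stem mid [[474.35612721  21.4542558 ]] ends [[489.15176787  60.24477905]
 [456.43550143 -33.49563725]]
[281 222] [330 298]
dish [[442.69644411 114.95929485]] amber [[456.5667995  257.82206412]]
strip x [[650.00389276 -70.3416031 ]
 [568.58816522 -68.50694533]] mouth [[615.10594189 239.72805605]
 [548.81395852 233.76210814]]
```

```bash
python3 - <<'E'
from h import *
from plant import get_state
s=get_state();arc(s,471,15,90,-17.1,5)
E
```

```text
5 rows: tx -0.0191 ty -0.0018 tz 0.0234 rz 0.0443 | mid [488.  70. 207.] speed 19.2
```

Call:
{"method": "move_arm", "body": {
  "deltas": [
    {"tx":-0.0191,"ty":-0.0018,"tz":0.0234,"rx":0,"ry":0,"rz":0.0443,"fingers":1},
    {"tx":-0.0191,"ty":-0.0018,"tz":0.0234,"rx":0,"ry":0,"rz":0.0443,"fingers":1},
    {"tx":-0.0191,"ty":-0.0018,"tz":0.0234,"rx":0,"ry":0,"rz":0.0443,"fingers":1},
    {"tx":-0.0191,"ty":-0.0018,"tz":0.0234,"rx":0,"ry":0,"rz":0.0443,"fingers":1},
    {"tx":-0.0191,"ty":-0.0018,"tz":0.0234,"rx":0,"ry":0,"rz":0.0443,"fingers":1},
    {"tx":0,"ty":0,"tz":0,"rx":0,"ry":0,"rz":0,"fingers":1},
    {"tx":0,"ty":0,"tz":0,"rx":0,"ry":0,"rz":0,"fingers":1},
    {"tx":0,"ty":0,"tz":0,"rx":0,"ry":0,"rz":0,"fingers":1},
    {"tx":0,"ty":0,"tz":0,"rx":0,"ry":0,"rz":0,"fingers":1},
    {"tx":0,"ty":0,"tz":0,"rx":0,"ry":0,"rz":0,"fingers":1}
  ]
}}

```text
time_s: 2.75
eef_pos: [473.7, 25.5, 90.6]
orientation: [2.509, 1.89, 0.001]
ft_force: [-0.9, -0.5, -1.1]
width: 0.999
grasp_force: 0.0
```

```bash
python3 - <<'E'
from h import *
from plant import get_state,grab_frame
s=get_state();print(s["eef_pos"],s["time_s"]);plan(s,471,15,27,-17.1)
f=grab_frame("top");pickle.dump(f,open("t2.pkl","wb"))
E
```

```text
[473.71127258  25.54300996  90.58160293] 2.75
rz 1.1 0.019 shift now [-10.9   0.3  63.6] after turn [-10.9   0.5  63.6] tilt [0.001 0.   ] q7 -0.19
```

Call:
{"method": "move_arm", "body": {
  "deltas": [
    {"tx":-0.0055,"ty":0.0003,"tz":0.012,"rx":0,"ry":0,"rz":0.019,"fingers":1},
    {"tx":-0.0055,"ty":0,"tz":0.012,"rx":0,"ry":0,"rz":0,"fingers":1},
    {"tx":0,"ty":0,"tz":0.014,"rx":0,"ry":0,"rz":0,"fingers":1},
    {"tx":0,"ty":0,"tz":0.013,"rx":0,"ry":0,"rz":0,"fingers":1},
    {"tx":0,"ty":0,"tz":0.0125,"rx":0,"ry":0,"rz":0,"fingers":1},
    {"tx":0,"ty":0,"tz":0,"rx":0,"ry":0,"rz":0,"fingers":1},
    {"tx":0,"ty":0,"tz":0,"rx":0,"ry":0,"rz":0,"fingers":0.3},
    {"tx":0,"ty":0,"tz":0,"rx":0,"ry":0,"rz":0,"fingers":0.3},
    {"tx":0,"ty":0,"tz":0,"rx":0,"ry":0,"rz":0,"fingers":0.3},
    {"tx":0,"ty":0,"tz":0,"rx":0,"ry":0,"rz":0,"fingers":0.3}
  ],
  "squeeze": 35
}}

```text
time_s: 4.05
eef_pos: [471.5, 14.6, 27.6]
orientation: [2.527, 1.865, 0.003]
ft_force: [-0.7, -0.5, 6.0]
width: 0.513
grasp_force: 35.2
```

```bash
python3 - <<'E'
from h import *
from plant import get_state
s=get_state();print(s["eef_pos"],s["width"],s["grasp_force"],s["ft_force"]);
L=-38;arc(s,600.9-L*.0849,17+L*.9964,110,4.87,5)
E
```

```text
[471.45482563  14.57989382  27.61673232] 0.5128039663066143 35.184332728385925 [-0.65750481 -0.47346938  5.95138045]
5 rows: tx -0.0032 ty 0.0275 tz -0.0164 rz -0.0769 | mid [523.  -6.  28.] speed 27.7
```

Call:
{"method": "move_arm", "body": {
  "deltas": [
    {"tx":0,"ty":0,"tz":-0.008,"rx":0,"ry":0,"rz":0,"fingers":0.3},
    {"tx":0,"ty":0,"tz":-0.02,"rx":0,"ry":0,"rz":0,"fingers":0.3},
    {"tx":0,"ty":0,"tz":-0.027,"rx":0,"ry":0,"rz":0,"fingers":0.3},
    {"tx":0,"ty":0,"tz":-0.027,"rx":0,"ry":0,"rz":0,"fingers":0.3},
    {"tx":-0.0032,"ty":0.0275,"tz":0,"rx":0,"ry":0,"rz":-0.0769,"fingers":0.3},
    {"tx":-0.0032,"ty":0.0275,"tz":0,"rx":0,"ry":0,"rz":-0.0769,"fingers":0.3},
    {"tx":-0.0032,"ty":0.0275,"tz":0,"rx":0,"ry":0,"rz":-0.0769,"fingers":0.3},
    {"tx":-0.0032,"ty":0.0275,"tz":0,"rx":0,"ry":0,"rz":-0.0769,"fingers":0.3},
    {"tx":-0.0032,"ty":0.0275,"tz":0,"rx":0,"ry":0,"rz":-0.0769,"fingers":0.3},
    {"tx":0,"ty":0,"tz":0,"rx":0,"ry":0,"rz":0,"fingers":0.3}
  ]
}}

```text
time_s: 5.3
eef_pos: [604.7, -21.4, 108.8]
orientation: [2.124, 2.314, -0.0]
ft_force: [-0.9, -0.5, -4.5]
width: 0.511
grasp_force: 37.0
```

```bash
python3 - <<'E'
from h import *
from plant import get_state,grab_frame
s=get_state();print(s["eef_pos"],s["width"],s["grasp_force"],s["ft_force"]);
L=-38;plan(s,600.9-L*.0849,17+L*.9964,34.6,4.87)
f=grab_frame("wrist");a=f["image"][180:400,140:460]
g=grab_frame("scene");uv=proj(g,s["eef_pos"])[0].astype(int);print(uv)
b=g["image"][uv[1]-80:uv[1]+80,max(uv[0]-100,0):uv[0]+100]
b=cv2.resize(b,(275,220));cv2.imwrite("pics/lift.png",cv2.convertScaleAbs(np.hstack([a,b]),alpha=1.4,beta=25))
E
```

```text
[604.73735529 -21.39823975 108.76407628] 0.5112474980691377 37.00022757053375 [-0.88135631 -0.48356581 -4.45801352]
rz 0.0 0.0 shift now [ 0.6 -0.6 74.2] after turn [ 0.6 -0.6 74.2] tilt [ 0.001 -0.001] q7 0.24
[296 194]
```

View pics/lift.png

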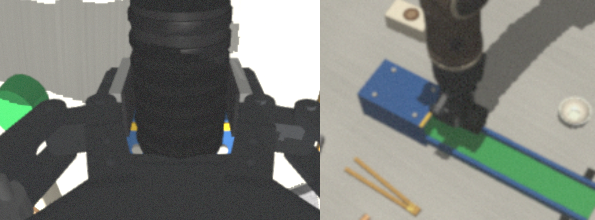

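The left half shows the stem held square between the pads. The right half shows it over the channel just in front of the hood.

Call:
{"method": "move_arm", "body": {
  "deltas": [
    {"tx":0.0006,"ty":-0.0006,"tz":0.02,"rx":0,"ry":0,"rz":0,"fingers":0.3},
    {"tx":0,"ty":0,"tz":0.02,"rx":0,"ry":0,"rz":0,"fingers":0.3},
    {"tx":0,"ty":0,"tz":0.016,"rx":0,"ry":0,"rz":0,"fingers":0.3},
    {"tx":0,"ty":0,"tz":0.008,"rx":0,"ry":0,"rz":0,"fingers":0.3},
    {"tx":0,"ty":0,"tz":0.004,"rx":0,"ry":0,"rz":0,"fingers":0.3},
    {"tx":0,"ty":0,"tz":0.003,"rx":0,"ry":0,"rz":0,"fingers":0.3},
    {"tx":0,"ty":0,"tz":0.002,"rx":0,"ry":0,"rz":0,"fingers":0.3},
    {"tx":0,"ty":0,"tz":0.001,"rx":0,"ry":0,"rz":0,"fingers":0.3},
    {"tx":0,"ty":0,"tz":0,"rx":0,"ry":0,"rz":0,"fingers":0.3},
    {"tx":0,"ty":0,"tz":0,"rx":0,"ry":0,"rz":0,"fingers":0.3}
  ]
}}

```text
time_s: 6.65
eef_pos: [603.0, -20.5, 34.9]
orientation: [2.125, 2.314, 0.0]
ft_force: [-0.3, -0.0, -2.5]
width: 0.512
grasp_force: 37.0
```

Call:
{"method": "move_arm", "body": {
  "deltas": [
    {"tx":0,"ty":0,"tz":0.0012,"rx":0,"ry":0,"rz":0,"fingers":0.3},
    {"tx":0,"ty":0,"tz":0,"rx":0,"ry":0,"rz":0,"fingers":0.3},
    {"tx":0,"ty":0,"tz":0,"rx":0,"ry":0,"rz":0,"fingers":0.8},
    {"tx":0,"ty":0,"tz":0,"rx":0,"ry":0,"rz":0,"fingers":0.8},
    {"tx":0,"ty":0,"tz":0,"rx":0,"ry":0,"rz":0,"fingers":0.8},
    {"tx":0,"ty":0,"tz":-0.005,"rx":0,"ry":0,"rz":0,"fingers":0.9},
    {"tx":0,"ty":0,"tz":-0.02,"rx":0,"ry":0,"rz":0,"fingers":1},
    {"tx":0,"ty":0,"tz":-0.03,"rx":0,"ry":0,"rz":0,"fingers":1},
    {"tx":0,"ty":0,"tz":-0.03,"rx":0,"ry":0,"rz":0,"fingers":1},
    {"tx":0,"ty":0,"tz":0,"rx":0,"ry":0,"rz":0,"fingers":1}
  ]
}}

```text
time_s: 7.9
eef_pos: [604.9, -20.7, 122.5]
orientation: [2.123, 2.311, 0.007]
ft_force: [0.0, -0.1, 0.2]
width: 1.003
grasp_force: 0.0
```

```bash
python3 - <<'E'
from h import *
from plant import get_state,grab_frame
s=get_state();print(s["eef_pos"],s["width"],s["ft_force"])
arc(s,456.5,255.5,90,-14.7,7)
E
```

```text
[604.94949257 -20.69079618 122.52612229] 1.0031386012634376 [ 0.0179637  -0.11289128  0.22525261]
7 rows: tx 0.0383 ty -0.0237 tz 0.0045 rz 0.0488 | mid [530.  91. 122.] speed 45.0
```

Call:
{"method": "move_arm", "body": {
  "deltas": [
    {"tx":0.0383,"ty":-0.0237,"tz":0,"rx":0,"ry":0,"rz":0.0488,"fingers":1},
    {"tx":0.0383,"ty":-0.0237,"tz":0,"rx":0,"ry":0,"rz":0.0488,"fingers":1},
    {"tx":0.0383,"ty":-0.0237,"tz":0,"rx":0,"ry":0,"rz":0.0488,"fingers":1},
    {"tx":0.0383,"ty":-0.0237,"tz":0.005,"rx":0,"ry":0,"rz":0.0488,"fingers":1},
    {"tx":0.0383,"ty":-0.0237,"tz":0.005,"rx":0,"ry":0,"rz":0.0488,"fingers":1},
    {"tx":0.0383,"ty":-0.0237,"tz":0.01,"rx":0,"ry":0,"rz":0.0488,"fingers":1},
    {"tx":0.0383,"ty":-0.0237,"tz":0.01,"rx":0,"ry":0,"rz":0.0488,"fingers":1},
    {"tx":0,"ty":0,"tz":0,"rx":0,"ry":0,"rz":0,"fingers":1},
    {"tx":0,"ty":0,"tz":0,"rx":0,"ry":0,"rz":0,"fingers":1},
    {"tx":0,"ty":0,"tz":0,"rx":0,"ry":0,"rz":0,"fingers":1}
  ]
}}

```text
time_s: 9.15
eef_pos: [455.2, 254.6, 88.9]
orientation: [2.489, 1.916, 0.0]
ft_force: [0.3, -0.1, 0.4]
width: 0.997
grasp_force: 0.0
```

```bash
python3 - <<'E'
from h import *
from plant import get_state,grab_frame
s=get_state();print(s["eef_pos"]);plan(s,456.5,255.5,28,-14.7)
f=grab_frame("top");pickle.dump(f,open("t3.pkl","wb"));im=f["image"]
cv2.imwrite("pics/t3.png",cv2.convertScaleAbs(cv2.resize(im[140:290,200:450],None,fx=3,fy=3,interpolation=cv2.INTER_CUBIC),alpha=1.3,beta=20))
E
```

```text
[455.15474416 254.6439895   88.91997215]
rz -0.1 -0.002 shift now [ 1.2  1.1 60.9] after turn [ 1.2  1.1 60.9] tilt [ 0. -0.] q7 -0.62
```

View pics/t3.png

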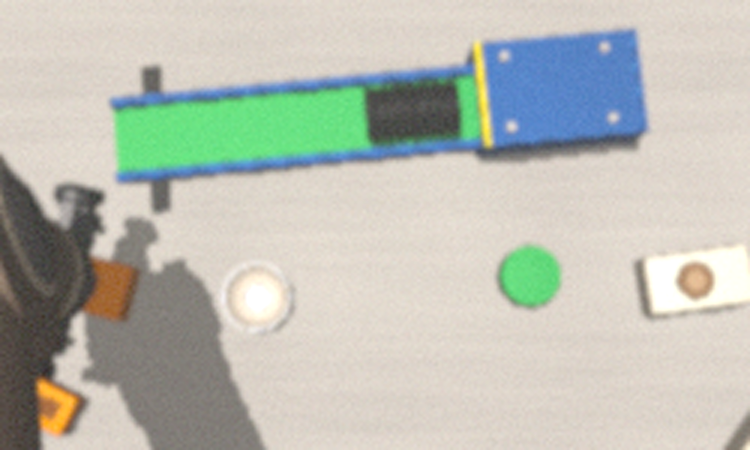

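The stem lies straight in the channel at crop (413,112), just short of the yellow strip. The dish and pot have not moved.

Call:
{"method": "move_arm", "body": {
  "deltas": [
    {"tx":0.0012,"ty":0.0011,"tz":0.014,"rx":0,"ry":0,"rz":0,"fingers":1},
    {"tx":0,"ty":0,"tz":0.016,"rx":0,"ry":0,"rz":0,"fingers":1},
    {"tx":0,"ty":0,"tz":0.016,"rx":0,"ry":0,"rz":0,"fingers":1},
    {"tx":0,"ty":0,"tz":0.0145,"rx":0,"ry":0,"rz":0,"fingers":1},
    {"tx":0,"ty":0,"tz":0,"rx":0,"ry":0,"rz":0,"fingers":1},
    {"tx":0,"ty":0,"tz":0,"rx":0,"ry":0,"rz":0,"fingers":0.3},
    {"tx":0,"ty":0,"tz":0,"rx":0,"ry":0,"rz":0,"fingers":0.3},
    {"tx":0,"ty":0,"tz":0,"rx":0,"ry":0,"rz":0,"fingers":0.3},
    {"tx":0,"ty":0,"tz":0,"rx":0,"ry":0,"rz":0,"fingers":0.3},
    {"tx":0,"ty":0,"tz":0,"rx":0,"ry":0,"rz":0,"fingers":0.3}
  ]
}}

```text
time_s: 10.45
eef_pos: [456.3, 257.1, 28.8]
orientation: [-2.487, -1.919, -0.002]
ft_force: [-0.5, -1.4, 6.3]
width: 0.55
grasp_force: 37.1
```

```bash
python3 - <<'E'
from h import *
from plant import get_state
s=get_state();print(s["eef_pos"],s["width"],s["grasp_force"],s["ft_force"]);
f=pickle.load(open("t3.pkl","rb"));V=cv2.cvtColor(f["image"],cv2.COLOR_BGR2HSV)[...,2]
V=V.copy();c=cast(f,[(321.7,180),(353.3,178)],30);print("stem ends local y",[(p-[600.9,17])@[-.0849,.9964] for p in c])
L=45;arc(s,600.9-L*.0849,17+L*.9964,110,4.87,6)
E
```

```text
[456.32716078 257.12417432  28.82361495] 0.5496657486946355 37.06277847290039 [-0.50873556 -1.37910404  6.3295611 ]
stem ends local y [np.float64(3.6060523541408926), np.float64(-78.66562764911636)]
6 rows: tx -0.0298 ty 0.0272 tz -0.0135 rz -0.0569 | mid [518. 153.  29.] speed 40.3
```

Call:
{"method": "move_arm", "body": {
  "deltas": [
    {"tx":0,"ty":0,"tz":-0.01,"rx":0,"ry":0,"rz":0,"fingers":0.3},
    {"tx":0,"ty":0,"tz":-0.03,"rx":0,"ry":0,"rz":0,"fingers":0.3},
    {"tx":0,"ty":0,"tz":-0.04,"rx":0,"ry":0,"rz":0,"fingers":0.3},
    {"tx":-0.0298,"ty":0.0272,"tz":0,"rx":0,"ry":0,"rz":-0.0569,"fingers":0.3},
    {"tx":-0.0298,"ty":0.0272,"tz":0,"rx":0,"ry":0,"rz":-0.0569,"fingers":0.3},
    {"tx":-0.0298,"ty":0.0272,"tz":0,"rx":0,"ry":0,"rz":-0.0569,"fingers":0.3},
    {"tx":-0.0298,"ty":0.0272,"tz":0,"rx":0,"ry":0,"rz":-0.0569,"fingers":0.3},
    {"tx":-0.0298,"ty":0.0272,"tz":0,"rx":0,"ry":0,"rz":-0.0569,"fingers":0.3},
    {"tx":-0.0298,"ty":0.0272,"tz":0,"rx":0,"ry":0,"rz":-0.0569,"fingers":0.3},
    {"tx":0,"ty":0,"tz":0,"rx":0,"ry":0,"rz":0,"fingers":0.3}
  ]
}}

```text
time_s: 11.7
eef_pos: [598.5, 57.6, 108.6]
orientation: [2.129, 2.307, -0.001]
ft_force: [-0.6, 0.3, -1.7]
width: 0.554
grasp_force: 36.8
```

```bash
python3 - <<'E'
from h import *
from plant import get_state
s=get_state();print(s["eef_pos"],s["width"],s["ft_force"]);
L=45;plan(s,600.9-L*.0849,17+L*.9964,34.8,4.87)
E
```

```text
[598.52752488  57.5722598  108.55618191] 0.5540442172427098 [-0.61458461  0.27267405 -1.65679835]
rz -0.3 -0.005 shift now [ 4.5 -1.2 73.7] after turn [ 4.5 -1.2 73.7] tilt [ 0.001 -0.002] q7 0.1
```

Call:
{"method": "move_arm", "body": {
  "deltas": [
    {"tx":0.0045,"ty":-0.0012,"tz":0.02,"rx":0,"ry":0,"rz":-0.005,"fingers":0.3},
    {"tx":0,"ty":0,"tz":0.02,"rx":0,"ry":0,"rz":0,"fingers":0.3},
    {"tx":0,"ty":0,"tz":0.016,"rx":0,"ry":0,"rz":0,"fingers":0.3},
    {"tx":0,"ty":0,"tz":0.007,"rx":0,"ry":0,"rz":0,"fingers":0.3},
    {"tx":0,"ty":0,"tz":0.004,"rx":0,"ry":0,"rz":0,"fingers":0.3},
    {"tx":0,"ty":0,"tz":0.003,"rx":0,"ry":0,"rz":0,"fingers":0.3},
    {"tx":0,"ty":0,"tz":0.002,"rx":0,"ry":0,"rz":0,"fingers":0.3},
    {"tx":0,"ty":0,"tz":0.001,"rx":0,"ry":0,"rz":0,"fingers":0.3},
    {"tx":0,"ty":0,"tz":0,"rx":0,"ry":0,"rz":0,"fingers":0.3},
    {"tx":0,"ty":0,"tz":0,"rx":0,"ry":0,"rz":0,"fingers":0.3}
  ]
}}

```text
time_s: 12.95
eef_pos: [595.4, 65.9, 35.2]
orientation: [2.119, 2.319, 0.0]
ft_force: [0.4, 0.5, -2.9]
width: 0.557
grasp_force: 36.8
```

Call:
{"method": "move_arm", "body": {
  "deltas": [
    {"tx":0,"ty":0,"tz":0.0012,"rx":0,"ry":0,"rz":0,"fingers":0.3},
    {"tx":0,"ty":0,"tz":0,"rx":0,"ry":0,"rz":0,"fingers":0.3},
    {"tx":0,"ty":0,"tz":0,"rx":0,"ry":0,"rz":0,"fingers":0.8},
    {"tx":0,"ty":0,"tz":0,"rx":0,"ry":0,"rz":0,"fingers":0.8},
    {"tx":0,"ty":0,"tz":0,"rx":0,"ry":0,"rz":0,"fingers":0.8},
    {"tx":0,"ty":0,"tz":-0.005,"rx":0,"ry":0,"rz":0,"fingers":0.9},
    {"tx":0,"ty":0,"tz":-0.02,"rx":0,"ry":0,"rz":0,"fingers":1},
    {"tx":0,"ty":0,"tz":-0.035,"rx":0,"ry":0,"rz":0,"fingers":1},
    {"tx":0,"ty":0,"tz":-0.035,"rx":0,"ry":0,"rz":0,"fingers":1},
    {"tx":0,"ty":0,"tz":0,"rx":0,"ry":0,"rz":0,"fingers":1}
  ]
}}

```text
time_s: 14.2
eef_pos: [597.6, 65.9, 133.2]
orientation: [2.117, 2.316, 0.009]
ft_force: [-0.6, 0.5, 0.0]
width: 1.001
grasp_force: 0.0
```

```bash
python3 - <<'E'
from h import *
from plant import get_state,grab_frame
s=get_state();print(s["eef_pos"],s["width"],s["ft_force"])
arc(s,454.5,-260,125,7.3,9)
E
```

```text
[597.59073117  65.94507981 133.24892957] 1.00075356506452 [-0.62228109  0.49320052  0.04741531]
9 rows: tx -0.0343 ty -0.0197 tz 0.0008 rz -0.0042 | mid [532. -78. 133.] speed 39.6
```

Call:
{"method": "move_arm", "body": {
  "deltas": [
    {"tx":-0.0343,"ty":-0.0197,"tz":0,"rx":0,"ry":0,"rz":-0.0042,"fingers":1},
    {"tx":-0.0343,"ty":-0.0197,"tz":0,"rx":0,"ry":0,"rz":-0.0042,"fingers":1},
    {"tx":-0.0343,"ty":-0.0197,"tz":0,"rx":0,"ry":0,"rz":-0.0042,"fingers":1},
    {"tx":-0.0343,"ty":-0.0197,"tz":0,"rx":0,"ry":0,"rz":-0.0042,"fingers":1},
    {"tx":-0.0343,"ty":-0.0197,"tz":0,"rx":0,"ry":0,"rz":-0.0042,"fingers":1},
    {"tx":-0.0343,"ty":-0.0197,"tz":0,"rx":0,"ry":0,"rz":-0.0042,"fingers":1},
    {"tx":-0.0343,"ty":-0.0197,"tz":0,"rx":0,"ry":0,"rz":-0.0042,"fingers":1},
    {"tx":-0.0343,"ty":-0.0197,"tz":0,"rx":0,"ry":0,"rz":-0.0042,"fingers":1},
    {"tx":-0.0343,"ty":-0.0197,"tz":0,"rx":0,"ry":0,"rz":-0.0042,"fingers":1},
    {"tx":0,"ty":0,"tz":0.02,"rx":0,"ry":0,"rz":0,"fingers":1}
  ]
}}

```text
time_s: 15.45
eef_pos: [450.9, -263.8, 110.1]
orientation: [2.079, 2.35, -0.0]
ft_force: [-0.1, 0.9, 0.1]
width: 0.997
grasp_force: 0.0
```

```bash
python3 - <<'E'
from h import *
from plant import get_state
s=get_state();print(s["eef_pos"]);plan(s,454.5,-260,28,7.3)
E
```

```text
[ 450.91984628 -263.78314641  110.13897948]
rz -0.3 -0.005 shift now [ 3.5  3.8 82.1] after turn [ 3.5  3.9 82.1] tilt [ 0.002 -0.002] q7 0.78
```

Call:
{"method": "move_arm", "body": {
  "deltas": [
    {"tx":0.002,"ty":0.002,"tz":0.018,"rx":0,"ry":0,"rz":-0.005,"fingers":1},
    {"tx":0,"ty":0,"tz":0.02,"rx":0,"ry":0,"rz":0,"fingers":1},
    {"tx":0,"ty":0,"tz":0.02,"rx":0,"ry":0,"rz":0,"fingers":1},
    {"tx":0,"ty":0,"tz":0.015,"rx":0,"ry":0,"rz":0,"fingers":1},
    {"tx":0,"ty":0,"tz":0.007,"rx":0,"ry":0,"rz":0,"fingers":1},
    {"tx":0,"ty":0,"tz":0,"rx":0,"ry":0,"rz":0,"fingers":1},
    {"tx":0,"ty":0,"tz":0,"rx":0,"ry":0,"rz":0,"fingers":0.3},
    {"tx":0,"ty":0,"tz":0,"rx":0,"ry":0,"rz":0,"fingers":0.3},
    {"tx":0,"ty":0,"tz":0,"rx":0,"ry":0,"rz":0,"fingers":0.3},
    {"tx":0,"ty":0,"tz":0,"rx":0,"ry":0,"rz":0,"fingers":0.3}
  ]
}}

```text
time_s: 16.7
eef_pos: [454.0, -257.8, 29.6]
orientation: [2.069, 2.363, 0.001]
ft_force: [-0.7, 1.0, 5.8]
width: 0.579
grasp_force: 37.5
```

```bash
python3 - <<'E'
from h import *
from plant import get_state
s=get_state();print(s["eef_pos"],s["width"],s["grasp_force"],s["ft_force"]);
L=137;arc(s,600.9-L*.0849,17+L*.9964,110,4.87,9)
E
```

```text
[ 454.04710516 -257.82406734   29.55985142] 0.5790702612037767 37.54171907901764 [-0.67252079  1.04718382  5.80589844]
9 rows: tx 0.0438 ty 0.0200 tz -0.0089 rz 0.0053 | mid [512. -74.  30.] speed 48.1
```

Call:
{"method": "move_arm", "body": {
  "deltas": [
    {"tx":0,"ty":0,"tz":-0.01,"rx":0,"ry":0,"rz":0,"fingers":0.3},
    {"tx":0,"ty":0,"tz":-0.03,"rx":0,"ry":0,"rz":0,"fingers":0.3},
    {"tx":0,"ty":0,"tz":-0.04,"rx":0,"ry":0,"rz":0,"fingers":0.3},
    {"tx":0.0438,"ty":0.02,"tz":0,"rx":0,"ry":0,"rz":0.0053,"fingers":0.3},
    {"tx":0.0438,"ty":0.02,"tz":0,"rx":0,"ry":0,"rz":0.0053,"fingers":0.3},
    {"tx":0.0438,"ty":0.02,"tz":0,"rx":0,"ry":0,"rz":0.0053,"fingers":0.3},
    {"tx":0.0438,"ty":0.02,"tz":0,"rx":0,"ry":0,"rz":0.0053,"fingers":0.3},
    {"tx":0.0438,"ty":0.02,"tz":0,"rx":0,"ry":0,"rz":0.0053,"fingers":0.3},
    {"tx":0.0438,"ty":0.02,"tz":0,"rx":0,"ry":0,"rz":0.0053,"fingers":0.3},
    {"tx":0.0438,"ty":0.02,"tz":0,"rx":0,"ry":0,"rz":0.0053,"fingers":0.3}
  ]
}}

```text
time_s: 17.95
eef_pos: [557.1, 64.6, 109.3]
orientation: [2.113, 2.325, -0.0]
ft_force: [1.1, -0.5, -3.1]
width: 0.574
grasp_force: 37.3
```

Call:
{"method": "move_arm", "body": {
  "deltas": [
    {"tx":0.0438,"ty":0.02,"tz":0,"rx":0,"ry":0,"rz":0.0053,"fingers":0.3},
    {"tx":0.0438,"ty":0.02,"tz":0,"rx":0,"ry":0,"rz":0.0053,"fingers":0.3},
    {"tx":0,"ty":0,"tz":0,"rx":0,"ry":0,"rz":0,"fingers":0.3},
    {"tx":0,"ty":0,"tz":0,"rx":0,"ry":0,"rz":0,"fingers":0.3},
    {"tx":0,"ty":0,"tz":0.01,"rx":0,"ry":0,"rz":0,"fingers":0.3},
    {"tx":0,"ty":0,"tz":0.01,"rx":0,"ry":0,"rz":0,"fingers":0.3},
    {"tx":0,"ty":0,"tz":0,"rx":0,"ry":0,"rz":0,"fingers":0.3},
    {"tx":0,"ty":0,"tz":0,"rx":0,"ry":0,"rz":0,"fingers":0.3},
    {"tx":0,"ty":0,"tz":0,"rx":0,"ry":0,"rz":0,"fingers":0.3},
    {"tx":0,"ty":0,"tz":0,"rx":0,"ry":0,"rz":0,"fingers":0.3}
  ]
}}

```text
time_s: 19.2
eef_pos: [588.9, 154.1, 89.2]
orientation: [2.125, 2.314, 0.001]
ft_force: [-0.0, 0.3, -2.6]
width: 0.578
grasp_force: 37.4
```

```bash
python3 - <<'E'
from h import *
from plant import get_state,grab_frame
s=get_state();print(s["eef_pos"],s["width"],s["ft_force"]);
L=137;plan(s,600.9-L*.0849,17+L*.9964,36.5,4.87)
f=grab_frame("top");t=f["image"][140:230,210:450];w=grab_frame("wrist")["image"]
cv2.imwrite("pics/j.png",cv2.convertScaleAbs(np.vstack([cv2.resize(t,(640,240)),w[100:]]),alpha=1.3,beta=20))
E
```

```text
[588.86363123 154.12760611  89.15940269] 0.5780696520048675 [-0.02266786  0.32387355 -2.59017836]
rz -0.0 -0.0 shift now [-0.7  0.3 52.7] after turn [-0.7  0.3 52.7] tilt [0. 0.] q7 -0.04
```

View pics/j.png

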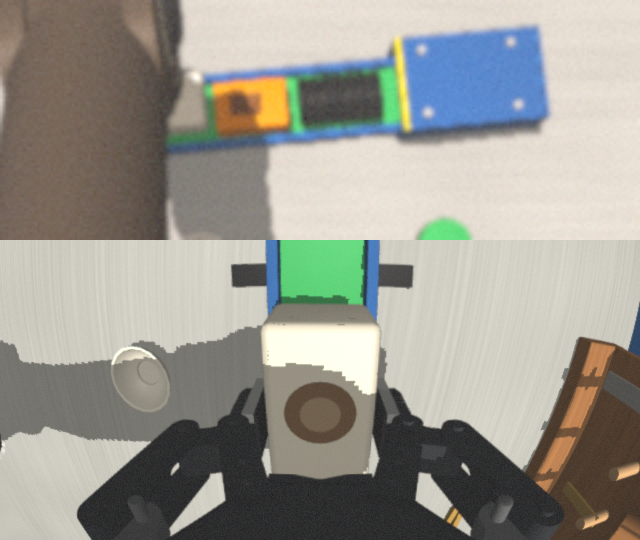

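The top view shows the amber (250,105) and stem (340,98) seated in line. The wrist view shows the jacket held square at (320,400), centred over the channel. I'll place it 8 mm further toward the mouth for a safe gap.

Call:
{"method": "move_arm", "body": {
  "deltas": [
    {"tx":0.0075,"ty":-0.0003,"tz":0,"rx":0,"ry":0,"rz":0,"fingers":0.3},
    {"tx":0,"ty":0,"tz":0.018,"rx":0,"ry":0,"rz":0,"fingers":0.3},
    {"tx":0,"ty":0,"tz":0.018,"rx":0,"ry":0,"rz":0,"fingers":0.3},
    {"tx":0,"ty":0,"tz":0.009,"rx":0,"ry":0,"rz":0,"fingers":0.3},
    {"tx":0,"ty":0,"tz":0.004,"rx":0,"ry":0,"rz":0,"fingers":0.3},
    {"tx":0,"ty":0,"tz":0.002,"rx":0,"ry":0,"rz":0,"fingers":0.3},
    {"tx":0,"ty":0,"tz":0.0015,"rx":0,"ry":0,"rz":0,"fingers":0.3},
    {"tx":0,"ty":0,"tz":0.001,"rx":0,"ry":0,"rz":0,"fingers":0.3},
    {"tx":0,"ty":0,"tz":0,"rx":0,"ry":0,"rz":0,"fingers":0.3},
    {"tx":0,"ty":0,"tz":0,"rx":0,"ry":0,"rz":0,"fingers":0.3}
  ]
}}

```text
time_s: 20.55
eef_pos: [587.9, 161.6, 35.6]
orientation: [2.125, 2.314, 0.001]
ft_force: [0.3, 0.2, -1.7]
width: 0.58
grasp_force: 37.4
```

Call:
{"method": "move_arm", "body": {
  "deltas": [
    {"tx":0,"ty":0,"tz":0.0003,"rx":0,"ry":0,"rz":0,"fingers":0.8},
    {"tx":0,"ty":0,"tz":0,"rx":0,"ry":0,"rz":0,"fingers":0.8},
    {"tx":0,"ty":0,"tz":0,"rx":0,"ry":0,"rz":0,"fingers":0.8},
    {"tx":0,"ty":0,"tz":-0.005,"rx":0,"ry":0,"rz":0,"fingers":0.9},
    {"tx":0,"ty":0,"tz":-0.02,"rx":0,"ry":0,"rz":0,"fingers":1},
    {"tx":0,"ty":0,"tz":-0.03,"rx":0,"ry":0,"rz":0,"fingers":1},
    {"tx":0.015,"ty":0,"tz":-0.02,"rx":0,"ry":0,"rz":0,"fingers":1},
    {"tx":0.03,"ty":0,"tz":0,"rx":0,"ry":0,"rz":0,"fingers":0},
    {"tx":0.025,"ty":0,"tz":0,"rx":0,"ry":0,"rz":0,"fingers":0},
    {"tx":0,"ty":0,"tz":0,"rx":0,"ry":0,"rz":0,"fingers":0}
  ]
}}

```text
time_s: 21.8
eef_pos: [581.5, 234.1, 111.4]
orientation: [-2.121, -2.317, -0.003]
ft_force: [0.4, 0.2, -0.8]
width: 0.377
grasp_force: 0.0
```

```bash
python3 - <<'E'
from h import *
from plant import get_state,grab_frame
s=get_state();print(s["eef_pos"],s["width"],s["ft_force"]);
L=220;plan(s,600.9-L*.0849,17+L*.9964,24,4.87)
a=np.hstack([grab_frame("scene")["image"][120:320,200:460]]);
cv2.imwrite("pics/row.png",cv2.convertScaleAbs(cv2.resize(a,None,fx=2.8,fy=2.8,interpolation=cv2.INTER_CUBIC),alpha=1.4,beta=25))
E
```

```text
[581.53859058 234.10972814 111.44582834] 0.37741022846498795 [ 0.42430897  0.18107531 -0.76195345]
rz 0.2 0.004 shift now [ 1.9  0.8 87.5] after turn [ 1.9  0.8 87.5] tilt [0.001 0.002] q7 -0.17
```

View pics/row.png

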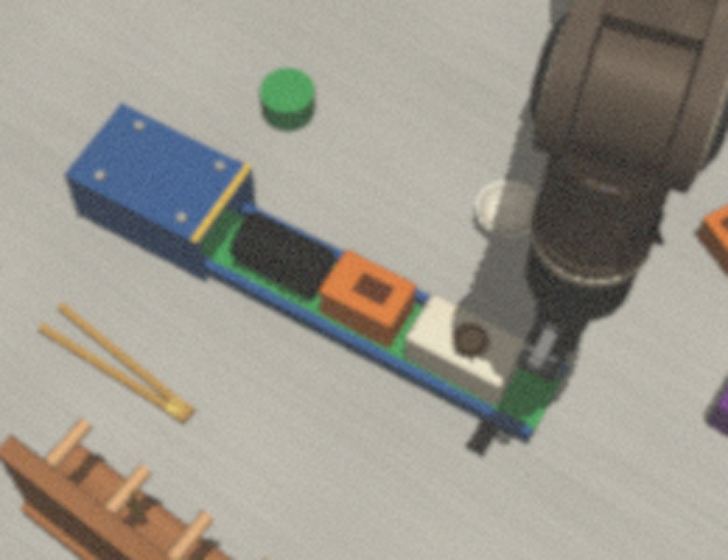

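The row stands in order in the channel: stem (285,255), amber (370,295), jacket (470,345). The gripper is at the mouth (550,380). Next I lower the closed fingers.

Call:
{"method": "move_arm", "body": {
  "deltas": [
    {"tx":0.002,"ty":0.0008,"tz":0.01,"rx":0,"ry":0,"rz":0.004,"fingers":0},
    {"tx":0,"ty":0,"tz":0.02,"rx":0,"ry":0,"rz":0,"fingers":0},
    {"tx":0,"ty":0,"tz":0.02,"rx":0,"ry":0,"rz":0,"fingers":0},
    {"tx":0,"ty":0,"tz":0.018,"rx":0,"ry":0,"rz":0,"fingers":0},
    {"tx":0,"ty":0,"tz":0.012,"rx":0,"ry":0,"rz":0,"fingers":0},
    {"tx":0,"ty":0,"tz":0.005,"rx":0,"ry":0,"rz":0,"fingers":0},
    {"tx":0,"ty":0,"tz":0.002,"rx":0,"ry":0,"rz":0,"fingers":0},
    {"tx":0,"ty":0,"tz":0,"rx":0,"ry":0,"rz":0,"fingers":0},
    {"tx":0,"ty":0,"tz":0,"rx":0,"ry":0,"rz":0,"fingers":0},
    {"tx":0,"ty":0,"tz":0,"rx":0,"ry":0,"rz":0,"fingers":0}
  ]
}}

```text
time_s: 23.1
eef_pos: [582.7, 233.5, 23.5]
orientation: [2.13, 2.309, 0.001]
ft_force: [0.3, 0.2, 0.9]
width: -0.001
grasp_force: 0.0
```

```bash
cat >> h.py <<'E'
def st():
    from plant import get_state
    F=[];s=get_state();d=np.array([-.0849,.9964])
    print("t",s["time_s"],"L",np.round((s["eef_pos"][:2]-[600.9,17])@d,2),"off",np.round((s["eef_pos"][:2]-[600.9,17])@[.9964,.0849],2),"z",np.round(s["eef_pos"][2],1),"Fy",np.round(s["ft_force"][:2]@d,2),np.round(s["ft_force"],2),"w",round(s["width"],3));return s
E
python3 -c "
from h import *
s=st();L=100;plan(s,600.9-L*.0849,17+L*.9964,24,4.87)"
```

```text
t 23.1 L 217.22 off 0.2 z 23.5 Fy 0.16 [0.28 0.19 0.94] w -0.001
rz -0.2 -0.004 shift now [-117.2    0.3   -0.5] after turn [-117.2   -0.2   -0.5] tilt [0.001 0.   ] q7 -0.14
```

Call:
{"method": "move_arm", "body": {
  "deltas": [
    {"tx":-0.007,"ty":0,"tz":0,"rx":0,"ry":0,"rz":-0.004,"fingers":0},
    {"tx":-0.008,"ty":0,"tz":0,"rx":0,"ry":0,"rz":0,"fingers":0},
    {"tx":-0.008,"ty":0,"tz":0,"rx":0,"ry":0,"rz":0,"fingers":0},
    {"tx":-0.008,"ty":0,"tz":0,"rx":0,"ry":0,"rz":0,"fingers":0},
    {"tx":-0.008,"ty":0,"tz":0,"rx":0,"ry":0,"rz":0,"fingers":0},
    {"tx":-0.008,"ty":0,"tz":0,"rx":0,"ry":0,"rz":0,"fingers":0},
    {"tx":-0.008,"ty":0,"tz":0,"rx":0,"ry":0,"rz":0,"fingers":0},
    {"tx":-0.007,"ty":0,"tz":0,"rx":0,"ry":0,"rz":0,"fingers":0},
    {"tx":-0.005,"ty":0,"tz":0,"rx":0,"ry":0,"rz":0,"fingers":0},
    {"tx":-0.004,"ty":0,"tz":0,"rx":0,"ry":0,"rz":0,"fingers":0}
  ]
}}

```text
time_s: 24.35
eef_pos: [588.4, 162.9, 23.2]
orientation: [-2.124, -2.314, -0.001]
ft_force: [-1.1, 5.3, -0.0]
width: 0.004
grasp_force: 2.7
```

```bash
python3 -c "
from h import *
s=st()"
```

```text
t 24.35 L 146.45 off -0.03 z 23.2 Fy 5.38 [-1.07  5.31 -0.02] w 0.004
```

Call:
{"method": "move_arm", "body": {
  "deltas": [
    {"tx":-0.001,"ty":0,"tz":0,"rx":0,"ry":0,"rz":0,"fingers":0},
    {"tx":-0.001,"ty":0,"tz":0,"rx":0,"ry":0,"rz":0,"fingers":0},
    {"tx":-0.001,"ty":0,"tz":0,"rx":0,"ry":0,"rz":0,"fingers":0},
    {"tx":-0.001,"ty":0,"tz":0,"rx":0,"ry":0,"rz":0,"fingers":0},
    {"tx":-0.001,"ty":0,"tz":0,"rx":0,"ry":0,"rz":0,"fingers":0},
    {"tx":-0.001,"ty":0,"tz":0,"rx":0,"ry":0,"rz":0,"fingers":0},
    {"tx":-0.001,"ty":0,"tz":0,"rx":0,"ry":0,"rz":0,"fingers":0},
    {"tx":-0.001,"ty":0,"tz":0,"rx":0,"ry":0,"rz":0,"fingers":0},
    {"tx":-0.001,"ty":0,"tz":0,"rx":0,"ry":0,"rz":0,"fingers":0},
    {"tx":-0.001,"ty":0,"tz":0,"rx":0,"ry":0,"rz":0,"fingers":0}
  ]
}}

```text
time_s: 25.6
eef_pos: [589.2, 153.4, 23.2]
orientation: [-2.124, -2.314, -0.001]
ft_force: [-0.7, 4.8, 0.7]
width: -0.001
grasp_force: 2.8
```

```bash
python3 - <<'E'
from h import *
s=st()
from plant import grab_frame
f=grab_frame("top");pickle.dump(f,open("t5.pkl","wb"))
hsv=cv2.cvtColor(f["image"],cv2.COLOR_BGR2HSV).astype(int)
# along the channel centreline: profile of colours in local y
L=np.arange(-100,200,2.);P=np.c_[600.9-L*.0849,17+L*.9964,np.full(len(L),48.)]
uv=proj(f,P).round().astype(int)
def k(h):
    H,S,V=h
    return 'g' if 45<H<80 and S>100 else 'b' if 95<H<130 and S>90 else 'a' if H<20 and S>120 else 'k' if V<70 else 'y' if 20<=H<35 and S>120 else 'w'
print("".join(k(hsv[v,u]) for u,v in uv))
E
```

```text
t 25.6 L 136.86 off -0.07 z 23.2 Fy 4.89 [-0.69  4.85  0.67] w -0.001
wyyyykkkkkkkkkkkkkkkkkkkkkkkkkkkaaaaaaaaaaaaaaaaaaaaaaaaaaaaaaaaaaaawwwwwwwwwwwwwwwwwwwwwwwwwwwwwwwwwwwwwwkkkkkkkkkkkkkkkkkkkkkkkkkkkkkkkkkkkkkkkkkkww
```

The row is closed up and all three slide at about 4.9 N of friction. I'll continue slowly, watching for the pad.

Call:
{"method": "move_arm", "body": {
  "deltas": [
    {"tx":-0.0009,"ty":0,"tz":0,"rx":0,"ry":0,"rz":0,"fingers":0},
    {"tx":-0.0009,"ty":0,"tz":0,"rx":0,"ry":0,"rz":0,"fingers":0},
    {"tx":-0.0009,"ty":0,"tz":0,"rx":0,"ry":0,"rz":0,"fingers":0},
    {"tx":-0.0009,"ty":0,"tz":0,"rx":0,"ry":0,"rz":0,"fingers":0},
    {"tx":-0.0009,"ty":0,"tz":0,"rx":0,"ry":0,"rz":0,"fingers":0},
    {"tx":-0.0009,"ty":0,"tz":0,"rx":0,"ry":0,"rz":0,"fingers":0},
    {"tx":-0.0009,"ty":0,"tz":0,"rx":0,"ry":0,"rz":0,"fingers":0},
    {"tx":-0.0009,"ty":0,"tz":0,"rx":0,"ry":0,"rz":0,"fingers":0},
    {"tx":-0.0009,"ty":0,"tz":0,"rx":0,"ry":0,"rz":0,"fingers":0},
    {"tx":-0.0009,"ty":0,"tz":0,"rx":0,"ry":0,"rz":0,"fingers":0}
  ]
}}

```text
time_s: 26.9
eef_pos: [590.0, 144.4, 23.2]
orientation: [-2.124, -2.314, -0.001]
ft_force: [-0.6, 5.3, 0.9]
width: -0.003
grasp_force: 2.8
```

Call:
{"method": "move_arm", "body": {
  "deltas": [
    {"tx":-0.0009,"ty":0,"tz":0,"rx":0,"ry":0,"rz":0,"fingers":0},
    {"tx":-0.0009,"ty":0,"tz":0,"rx":0,"ry":0,"rz":0,"fingers":0},
    {"tx":-0.0009,"ty":0,"tz":0,"rx":0,"ry":0,"rz":0,"fingers":0},
    {"tx":-0.0009,"ty":0,"tz":0,"rx":0,"ry":0,"rz":0,"fingers":0},
    {"tx":-0.0009,"ty":0,"tz":0,"rx":0,"ry":0,"rz":0,"fingers":0},
    {"tx":-0.0009,"ty":0,"tz":0,"rx":0,"ry":0,"rz":0,"fingers":0},
    {"tx":-0.0009,"ty":0,"tz":0,"rx":0,"ry":0,"rz":0,"fingers":0},
    {"tx":-0.0009,"ty":0,"tz":0,"rx":0,"ry":0,"rz":0,"fingers":0},
    {"tx":-0.0009,"ty":0,"tz":0,"rx":0,"ry":0,"rz":0,"fingers":0},
    {"tx":-0.0009,"ty":0,"tz":0,"rx":0,"ry":0,"rz":0,"fingers":0}
  ]
}}

```text
time_s: 28.15
eef_pos: [590.7, 135.5, 23.1]
orientation: [-2.124, -2.314, -0.001]
ft_force: [-0.0, 5.2, -0.2]
width: -0.001
grasp_force: 2.8
```

Call:
{"method": "move_arm", "body": {
  "deltas": [
    {"tx":-0.0009,"ty":0,"tz":0,"rx":0,"ry":0,"rz":0,"fingers":0},
    {"tx":-0.0009,"ty":0,"tz":0,"rx":0,"ry":0,"rz":0,"fingers":0},
    {"tx":-0.0009,"ty":0,"tz":0,"rx":0,"ry":0,"rz":0,"fingers":0},
    {"tx":-0.0009,"ty":0,"tz":0,"rx":0,"ry":0,"rz":0,"fingers":0},
    {"tx":-0.0009,"ty":0,"tz":0,"rx":0,"ry":0,"rz":0,"fingers":0},
    {"tx":-0.0009,"ty":0,"tz":0,"rx":0,"ry":0,"rz":0,"fingers":0},
    {"tx":-0.0009,"ty":0,"tz":0,"rx":0,"ry":0,"rz":0,"fingers":0},
    {"tx":-0.0009,"ty":0,"tz":0,"rx":0,"ry":0,"rz":0,"fingers":0},
    {"tx":-0.0009,"ty":0,"tz":0,"rx":0,"ry":0,"rz":0,"fingers":0},
    {"tx":-0.0009,"ty":0,"tz":0,"rx":0,"ry":0,"rz":0,"fingers":0}
  ]
}}

```text
time_s: 29.4
eef_pos: [591.5, 126.5, 23.2]
orientation: [-2.124, -2.314, -0.001]
ft_force: [-0.5, 6.0, 1.0]
width: -0.004
grasp_force: 2.9
```

Call:
{"method": "move_arm", "body": {
  "deltas": [
    {"tx":-0.0005,"ty":0,"tz":0,"rx":0,"ry":0,"rz":0,"fingers":0},
    {"tx":-0.0005,"ty":0,"tz":0,"rx":0,"ry":0,"rz":0,"fingers":0},
    {"tx":-0.0005,"ty":0,"tz":0,"rx":0,"ry":0,"rz":0,"fingers":0},
    {"tx":-0.0005,"ty":0,"tz":0,"rx":0,"ry":0,"rz":0,"fingers":0},
    {"tx":-0.0005,"ty":0,"tz":0,"rx":0,"ry":0,"rz":0,"fingers":0},
    {"tx":-0.0005,"ty":0,"tz":0,"rx":0,"ry":0,"rz":0,"fingers":0},
    {"tx":-0.0005,"ty":0,"tz":0,"rx":0,"ry":0,"rz":0,"fingers":0},
    {"tx":-0.0005,"ty":0,"tz":0,"rx":0,"ry":0,"rz":0,"fingers":0},
    {"tx":-0.0005,"ty":0,"tz":0,"rx":0,"ry":0,"rz":0,"fingers":0},
    {"tx":-0.0005,"ty":0,"tz":0,"rx":0,"ry":0,"rz":0,"fingers":0}
  ]
}}

```text
time_s: 30.65
eef_pos: [591.9, 121.5, 23.2]
orientation: [-2.124, -2.314, -0.001]
ft_force: [-1.0, 4.6, 1.4]
width: 0.001
grasp_force: 2.9
```

Still only friction (noise about ±0.6 N).

Call:
{"method": "move_arm", "body": {
  "deltas": [
    {"tx":-0.0009,"ty":0,"tz":0,"rx":0,"ry":0,"rz":0,"fingers":0},
    {"tx":-0.0009,"ty":0,"tz":0,"rx":0,"ry":0,"rz":0,"fingers":0},
    {"tx":-0.0009,"ty":0,"tz":0,"rx":0,"ry":0,"rz":0,"fingers":0},
    {"tx":-0.0009,"ty":0,"tz":0,"rx":0,"ry":0,"rz":0,"fingers":0},
    {"tx":-0.0009,"ty":0,"tz":0,"rx":0,"ry":0,"rz":0,"fingers":0},
    {"tx":-0.0009,"ty":0,"tz":0,"rx":0,"ry":0,"rz":0,"fingers":0},
    {"tx":-0.0009,"ty":0,"tz":0,"rx":0,"ry":0,"rz":0,"fingers":0},
    {"tx":-0.0009,"ty":0,"tz":0,"rx":0,"ry":0,"rz":0,"fingers":0},
    {"tx":-0.0009,"ty":0,"tz":0,"rx":0,"ry":0,"rz":0,"fingers":0},
    {"tx":-0.0009,"ty":0,"tz":0,"rx":0,"ry":0,"rz":0,"fingers":0}
  ]
}}

```text
time_s: 31.9
eef_pos: [592.7, 112.6, 23.2]
orientation: [-2.124, -2.314, -0.001]
ft_force: [-1.3, 5.9, 1.3]
width: -0.001
grasp_force: 2.9
```

Call:
{"method": "move_arm", "body": {
  "deltas": [
    {"tx":-0.0005,"ty":0,"tz":0,"rx":0,"ry":0,"rz":0,"fingers":0},
    {"tx":-0.0005,"ty":0,"tz":0,"rx":0,"ry":0,"rz":0,"fingers":0},
    {"tx":-0.0005,"ty":0,"tz":0,"rx":0,"ry":0,"rz":0,"fingers":0},
    {"tx":-0.0005,"ty":0,"tz":0,"rx":0,"ry":0,"rz":0,"fingers":0},
    {"tx":-0.0005,"ty":0,"tz":0,"rx":0,"ry":0,"rz":0,"fingers":0},
    {"tx":-0.0005,"ty":0,"tz":0,"rx":0,"ry":0,"rz":0,"fingers":0},
    {"tx":-0.0005,"ty":0,"tz":0,"rx":0,"ry":0,"rz":0,"fingers":0},
    {"tx":-0.0005,"ty":0,"tz":0,"rx":0,"ry":0,"rz":0,"fingers":0},
    {"tx":-0.0005,"ty":0,"tz":0,"rx":0,"ry":0,"rz":0,"fingers":0},
    {"tx":-0.0005,"ty":0,"tz":0,"rx":0,"ry":0,"rz":0,"fingers":0}
  ]
}}

```text
time_s: 33.15
eef_pos: [593.0, 107.6, 23.1]
orientation: [-2.124, -2.314, -0.001]
ft_force: [-0.5, 6.0, 1.3]
width: -0.004
grasp_force: 2.9
```

Call:
{"method": "move_arm", "body": {
  "deltas": [
    {"tx":-0.0007,"ty":0,"tz":0,"rx":0,"ry":0,"rz":0,"fingers":0},
    {"tx":-0.0007,"ty":0,"tz":0,"rx":0,"ry":0,"rz":0,"fingers":0},
    {"tx":-0.0007,"ty":0,"tz":0,"rx":0,"ry":0,"rz":0,"fingers":0},
    {"tx":-0.0007,"ty":0,"tz":0,"rx":0,"ry":0,"rz":0,"fingers":0},
    {"tx":-0.0007,"ty":0,"tz":0,"rx":0,"ry":0,"rz":0,"fingers":0},
    {"tx":-0.0007,"ty":0,"tz":0,"rx":0,"ry":0,"rz":0,"fingers":0},
    {"tx":-0.0007,"ty":0,"tz":0,"rx":0,"ry":0,"rz":0,"fingers":0},
    {"tx":-0.0007,"ty":0,"tz":0,"rx":0,"ry":0,"rz":0,"fingers":0},
    {"tx":-0.0007,"ty":0,"tz":0,"rx":0,"ry":0,"rz":0,"fingers":0},
    {"tx":-0.0007,"ty":0,"tz":0,"rx":0,"ry":0,"rz":0,"fingers":0}
  ]
}}

```text
time_s: 34.4
eef_pos: [593.6, 102.2, 23.2]
orientation: [-2.122, -2.314, -0.003]
ft_force: [-1.6, 9.9, -0.0]
width: 0.001
grasp_force: 4.8
```

```bash
python3 - <<'E'
from h import *
from plant import grab_frame
for i in range(5): st();grab_frame("top")
E
```

```text
t 34.4 L 85.53 off -0.03 z 23.2 Fy 10.04 [-1.55  9.95 -0.03] w 0.001
t 34.45 L 85.42 off -0.02 z 23.2 Fy 8.53 [0.65 8.61 0.91] w -0.001
t 34.5 L 85.41 off -0.03 z 23.2 Fy 9.81 [-0.66  9.79  0.28] w 0.003
t 34.55 L 85.47 off -0.03 z 23.2 Fy 9.52 [0.89 9.63 1.23] w -0.002
t 34.6 L 85.45 off -0.04 z 23.2 Fy 9.34 [-0.82  9.31  1.1 ] w -0.004
```

The pad was felt at about y = 107, and the spring has given about 5 mm. I'll go on gently by about 5 mm.

Call:
{"method": "move_arm", "body": {
  "deltas": [
    {"tx":-0.0006,"ty":0,"tz":0,"rx":0,"ry":0,"rz":0,"fingers":0},
    {"tx":-0.0006,"ty":0,"tz":0,"rx":0,"ry":0,"rz":0,"fingers":0},
    {"tx":-0.0006,"ty":0,"tz":0,"rx":0,"ry":0,"rz":0,"fingers":0},
    {"tx":-0.0006,"ty":0,"tz":0,"rx":0,"ry":0,"rz":0,"fingers":0},
    {"tx":-0.0006,"ty":0,"tz":0,"rx":0,"ry":0,"rz":0,"fingers":0},
    {"tx":-0.0006,"ty":0,"tz":0,"rx":0,"ry":0,"rz":0,"fingers":0},
    {"tx":0,"ty":0,"tz":0,"rx":0,"ry":0,"rz":0,"fingers":0},
    {"tx":0,"ty":0,"tz":0,"rx":0,"ry":0,"rz":0,"fingers":0},
    {"tx":0,"ty":0,"tz":0,"rx":0,"ry":0,"rz":0,"fingers":0},
    {"tx":0,"ty":0,"tz":0,"rx":0,"ry":0,"rz":0,"fingers":0}
  ]
}}

```text
time_s: 35.9
eef_pos: [593.9, 99.1, 23.2]
orientation: [-2.121, -2.315, -0.003]
ft_force: [-1.3, 10.2, 0.8]
width: -0.001
grasp_force: 5.2
```

```bash
python3 - <<'E'
from h import *
from plant import grab_frame
for i in range(5): st();grab_frame("top")
E
```

```text
t 35.9 L 82.41 off 0.0 z 23.2 Fy 10.27 [-1.31 10.2   0.77] w -0.001
t 35.95 L 82.38 off -0.02 z 23.2 Fy 10.76 [-0.48 10.76  0.15] w 0.001
t 36.0 L 82.42 off -0.03 z 23.2 Fy 10.0 [-1.    9.95  0.57] w 0.001
t 36.05 L 82.4 off -0.02 z 23.2 Fy 10.73 [-0.87 10.69  0.79] w -0.001
t 36.1 L 82.39 off -0.02 z 23.2 Fy 10.48 [-0.53 10.47  0.77] w 0.0
```

Call:
{"method": "move_arm", "body": {
  "deltas": [
    {"tx":-0.0006,"ty":0,"tz":0,"rx":0,"ry":0,"rz":0,"fingers":0},
    {"tx":-0.0006,"ty":0,"tz":0,"rx":0,"ry":0,"rz":0,"fingers":0},
    {"tx":-0.0006,"ty":0,"tz":0,"rx":0,"ry":0,"rz":0,"fingers":0},
    {"tx":-0.0006,"ty":0,"tz":0,"rx":0,"ry":0,"rz":0,"fingers":0},
    {"tx":0,"ty":0,"tz":0,"rx":0,"ry":0,"rz":0,"fingers":0},
    {"tx":0,"ty":0,"tz":0,"rx":0,"ry":0,"rz":0,"fingers":0},
    {"tx":0,"ty":0,"tz":0,"rx":0,"ry":0,"rz":0,"fingers":0},
    {"tx":0,"ty":0,"tz":0,"rx":0,"ry":0,"rz":0,"fingers":0},
    {"tx":0,"ty":0,"tz":0,"rx":0,"ry":0,"rz":0,"fingers":0},
    {"tx":0,"ty":0,"tz":0,"rx":0,"ry":0,"rz":0,"fingers":0}
  ]
}}

```text
time_s: 37.4
eef_pos: [594.1, 97.1, 23.2]
orientation: [-2.121, -2.315, -0.003]
ft_force: [-1.4, 11.7, 0.1]
width: 0.0
grasp_force: 5.7
```

```bash
python3 - <<'E'
from h import *
from plant import grab_frame
for i in range(5): st();grab_frame("top")
E
```

```text
t 37.4 L 80.37 off 0.0 z 23.2 Fy 11.79 [-1.42 11.71  0.07] w 0.0
t 37.45 L 80.35 off -0.01 z 23.2 Fy 11.35 [-0.4  11.36 -0.27] w 0.002
t 37.5 L 80.4 off -0.01 z 23.2 Fy 11.62 [-1.72 11.51  0.63] w -0.001
t 37.55 L 80.38 off 0.0 z 23.2 Fy 10.77 [-0.4  10.77  1.13] w 0.005
t 37.6 L 80.38 off -0.01 z 23.2 Fy 11.8 [-1.21 11.74  0.49] w 0.0
```

The force is about 11.5 N, made up of 5.4 N friction and 6 N spring, so the spring is at half travel and has been held. Now I draw back slowly.

Call:
{"method": "move_arm", "body": {
  "deltas": [
    {"tx":0.0005,"ty":0,"tz":0,"rx":0,"ry":0,"rz":0,"fingers":0},
    {"tx":0.0005,"ty":0,"tz":0,"rx":0,"ry":0,"rz":0,"fingers":0},
    {"tx":0.0005,"ty":0,"tz":0,"rx":0,"ry":0,"rz":0,"fingers":0},
    {"tx":0.0005,"ty":0,"tz":0,"rx":0,"ry":0,"rz":0,"fingers":0},
    {"tx":0.0005,"ty":0,"tz":0,"rx":0,"ry":0,"rz":0,"fingers":0},
    {"tx":0.0005,"ty":0,"tz":0,"rx":0,"ry":0,"rz":0,"fingers":0},
    {"tx":0.0005,"ty":0,"tz":0,"rx":0,"ry":0,"rz":0,"fingers":0},
    {"tx":0.0005,"ty":0,"tz":0,"rx":0,"ry":0,"rz":0,"fingers":0},
    {"tx":0.0005,"ty":0,"tz":0,"rx":0,"ry":0,"rz":0,"fingers":0},
    {"tx":0.0005,"ty":0,"tz":0,"rx":0,"ry":0,"rz":0,"fingers":0}
  ]
}}

```text
time_s: 38.9
eef_pos: [593.6, 97.8, 22.9]
orientation: [2.126, 2.313, -0.002]
ft_force: [0.7, -0.3, -0.0]
width: 0.0
grasp_force: 0.0
```

Call:
{"method": "move_arm", "body": {
  "deltas": [
    {"tx":0.001,"ty":0,"tz":0,"rx":0,"ry":0,"rz":0,"fingers":0},
    {"tx":0.001,"ty":0,"tz":0,"rx":0,"ry":0,"rz":0,"fingers":0},
    {"tx":0.002,"ty":0,"tz":0,"rx":0,"ry":0,"rz":0,"fingers":0},
    {"tx":0.006,"ty":0,"tz":0,"rx":0,"ry":0,"rz":0,"fingers":0},
    {"tx":0.012,"ty":0,"tz":0,"rx":0,"ry":0,"rz":0,"fingers":0},
    {"tx":0.02,"ty":0,"tz":0,"rx":0,"ry":0,"rz":0,"fingers":0},
    {"tx":0.02,"ty":0,"tz":0,"rx":0,"ry":0,"rz":0,"fingers":0},
    {"tx":0.01,"ty":0,"tz":-0.02,"rx":0,"ry":0,"rz":0,"fingers":0},
    {"tx":0,"ty":0,"tz":-0.04,"rx":0,"ry":0,"rz":0,"fingers":0},
    {"tx":0,"ty":0,"tz":-0.04,"rx":0,"ry":0,"rz":0,"fingers":0}
  ]
}}

```text
time_s: 40.15
eef_pos: [587.2, 172.4, 123.9]
orientation: [-2.123, -2.315, 0.001]
ft_force: [-0.9, 0.5, -0.5]
width: 0.0
grasp_force: 0.0
```

Call:
{"method": "move_arm", "body": {
  "deltas": [
    {"tx":0.04,"ty":0,"tz":-0.02,"rx":0,"ry":0,"rz":0,"fingers":0},
    {"tx":0.04,"ty":0,"tz":-0.02,"rx":0,"ry":0,"rz":0,"fingers":0},
    {"tx":0.04,"ty":0,"tz":0,"rx":0,"ry":0,"rz":0,"fingers":0},
    {"tx":0.02,"ty":0,"tz":0,"rx":0,"ry":0,"rz":0,"fingers":0},
    {"tx":0,"ty":0,"tz":0,"rx":0,"ry":0,"rz":0,"fingers":0},
    {"tx":0,"ty":0,"tz":0,"rx":0,"ry":0,"rz":0,"fingers":0},
    {"tx":0,"ty":0,"tz":0,"rx":0,"ry":0,"rz":0,"fingers":0},
    {"tx":0,"ty":0,"tz":0,"rx":0,"ry":0,"rz":0,"fingers":0},
    {"tx":0,"ty":0,"tz":0,"rx":0,"ry":0,"rz":0,"fingers":0},
    {"tx":0,"ty":0,"tz":0,"rx":0,"ry":0,"rz":0,"fingers":0}
  ]
}}

```text
time_s: 41.4
eef_pos: [576.0, 309.8, 163.1]
orientation: [2.126, 2.313, 0.0]
ft_force: [-0.3, -0.4, -0.4]
width: 0.002
grasp_force: 0.0
```

```bash
python3 - <<'E'
from h import *
from plant import grab_frame
s=st();im=grab_frame("top")["image"]
cv2.imwrite("pics/end.png",cv2.convertScaleAbs(cv2.resize(im[100:260,200:450],None,fx=3,fy=3,interpolation=cv2.INTER_CUBIC),alpha=1.3,beta=20))
E
```

```text
t 41.4 L 293.89 off 0.03 z 163.1 Fy -0.41 [-0.28 -0.43 -0.37] w 0.002
```

View pics/end.png

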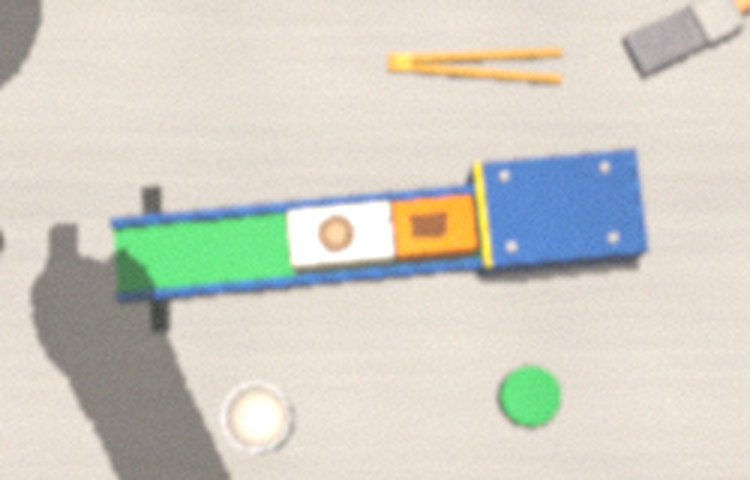

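The jacket (340,233) and amber (435,225) are closed up, with the stem behind them under the hood. The dish, pot and tweezers are unmoved, and the arm is clear.

```bash
python3 -c "
from plant import *
print(sign_off())"
```

```text
the job is handed in; nothing more can be done
None
```

The job is handed in at 41 s: stem, amber and jacket were loaded in order and pushed until the pad's spring gave about 10 of its 20 mm (judged from the force). I held it there, then drew back; the jacket and amber look closed up, the stem and pad are out of sight under the hood, and the dish, pot and tweezers look unmoved.

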